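# Unpin and unload an inspected casting

## Robot

A 6-joint arm with a two-finger parallel gripper is mounted at the origin on the work surface. World frame = base frame: x ahead of the robot, y to its left, z up, the work surface at z = 0. Lengths are in m, angles in rad, forces in N, time in s.
With the tool pointing down it reaches from about 0.35 to 0.975 m from the base axis. Payload 4.9 kg.
Tool frame: the origin (TCP) lies at the very end of the fingers, on their centre line; the grasp point (between the pads) lies 19 mm behind it; z points along the fingers, y is the line along which they close (so a half turn about z gives the same grasp; the last joint's range is limited). The gripper opens to 85 mm and grips with 20 to 120 N. Pads are 22 mm wide; open, the fingers measure 114 mm over their backs; the gripper's body (76 mm by 85 mm) begins 54 mm behind the grasp point. The pads swing forward as they close: fully open they stand 13 mm farther back than shut.
Start: joints at [1.145, 0.053, 1.613, -0, 1.476, -0.119], TCP at [0.189, 0.596, 0.231] pointing down, gripper open.
Joint ranges: [-3.01, 3.01], [-1.01, 2.22], [0.06, 2.58], [-1.02, 4.17], [0.09, 2.62], [-3.14, 3.14]. Speed limits (rad/s): [2.57, 2.57, 3.14, 3.14, 3.14, 3.14].

## Interface

Orientations are given as a unit quaternion [w, x, y, z].
In Python, from plant import manip gives the robot as it stands.
- The arm moves only by the shell command python3 -m pendant 'ROWS'. ROWS is JSON, a list of rows, each a list of 3 entries, a list of its own where there are three numbers: the opening, from 0 (shut) to 1 (fully open), then the shift along the tool's x, y, z in units of 12 cm (1.0 is 12 cm), then the turn about the tool's z in units of pi rad (1.0 is pi rad). In form: [[gripper, [dx, dy, dz], roll], ...]. A call has 1 to 10 rows; each row is the pose to reach, as a shift and turn from the pose commanded when the call began, along the tool's axes at that moment, turning the shorter way round; what a row does not reach only later rows make up. A row lasts 1/10 s, in which the tool goes at most 50 mm and 8.59 degrees, less where a joint would pass 70% of its speed; a pose out of reach is approached as far as the arm can. A call with a number of a shift or a turn outside -1 to 1 is refused whole. A call with a gripper value outside its range is refused whole. The fingers move at their own pace and stop on an object; the grip force is fixed at half the most. Time passes only in rows, so rows that repeat a pose let the fingers close. It gives the time, the measured TCP pose, the force, the opening and the grip force at its end, in the units of the state.
- manip.state(): the state, without advancing time (a new reading comes with each control period).
- manip.grab_frame(name): name is "side" or "top" or "wrist"; returns a dict with "img" (480x640x3 uint8, red, green, blue), "fx", "fy", "cx", "cy" (pixels), "eye" and "rotation" of the camera in the world; the wrist camera has in their place "tool_from_camera" (4x4, takes a point from camera to tool coordinates, whose origin is the TCP and whose axes are the flange's). Camera axes: x right, y down, z forward; pixel columns grow to the right and rows downward; lengths in m; the calibration is good to about 2 mm. A picture is of the moment at which its call begins: read the wrist's pose just before it. There is no depth.
- manip.job_done(): hands the job in; it is judged then, once.
The state is a dict: "time": time; "joint_pos": joint angles; "joint_vel": joint speeds; "joint_efforts": joint torques, N m; "tool_pos": TCP position; "tool_rot": TCP orientation; "contact_force": force on the tool from outside, world axes, zero at the start; "ft_torque": the same for the moment, N m; "gripper_width": opening from 0.0 (shut) to 1.0 (fully open); "grasp_force": force on a finger pad.
Only numpy, scipy, OpenCV 4.12 (cv2) and the standard library are available. Lean on these libraries where they do the work, as an engineer would, in place of code of your own. Each camera call takes 0.05 s, during which the arm holds its last target. There are 200 camera calls.

## Task

Unload the inspected casting from the nest. Draw its locating pin up out of the casting, swing it counter-clockwise (seen from above) and let it down into the shallow park notch in the guide's rim so that it stays up by itself when you let go; then slide the casting out from under the guide and set it down, without banging it, flat and fully inside the steel tray beside the casting that is already there. Leave the pin parked and everything else where it is.

Things in the scene. Friction and masses are not known exactly. Their poses are not given: they have to be found in the camera images.
- nest: bolted-down inspection nest. Origin at table level on the vertical bore axis of its pin guide. Base plate 12 mm thick, x -145 to +70, y +-45 mm; column at x 27 to 63 mm carries a plate (z 34 to 40 mm) that overhangs the casting's ear as far as x -31 mm. Guides 12 mm high flank the ear with 5 mm to spare. The casting comes out along -x, free of the overhang after 55 mm
- guide (a point): on the bore axis at rim height (z 74 mm); axes as the nest. The guide is a ring wall 19 to 31 mm from the axis round a 14 mm bore. The park notch is a gap in its rim, 8 mm deep (floor z 66), 13 mm wide, centred 70 to 110 degrees counter-clockwise of the slot, so roughly at +x. It differs every time and is not reported: find it by eye or feel. Elsewhere the finger rests on the rim
- slot (a point): floor of the deep slot in the guide's ring wall, on the nest's -y side, 26 mm from the bore axis, z 40 mm, 13 mm wide: the pin's finger starts here
- pin: loose steel locating pin, 130 to 210 g, in the guide. Origin at the centre of its lower tip, z up along the 12 mm shank. It starts with the tip 14 mm above the table, in the casting's ear. The finger clears the rim when the pin is raised more than 35 mm; parked in the notch the pin stands 26 mm above its start; resting on the rim, 34 mm above it
- bar (a point): middle of the pin's grip bar, on the shank axis, 88 mm above the tip; the bar lies along the pin's x from -22 to +30 mm, 12 mm wide (y), 14 mm high
- finger (a point): lower end of the pin's finger, an 8 mm rod hanging from the +x end of the bar, parallel to the shank and 26 mm from it, ending 26 mm above the tip
- casting: the casting to unload, 0.4 to 0.85 kg, silver-grey, on the nest's base plate. Origin under the barrel's centre, z up. Round foot 64 mm diameter, 10 mm thick; barrel 54 mm to z 30; neck 48 mm above. Ear at the foot 36 mm wide, z 2 to 18 mm, to x +113 mm; upright 50 mm square flange at x -38 to -46 mm, z 3 to 53 mm
- neck (a point): top centre of the casting's neck, 72 mm above its underside; the neck is a plain cylinder, 48 mm diameter, for 38 mm below this point: grip here
- ear (a point): top centre of the 14 mm hole in the ear of the casting to unload, 95 mm along x from the barrel axis, 18 mm above the underside
- tray: fixed open steel tray, outer 222 mm (x) by 212 mm (y), 16 mm high, walls and floor 4 mm thick. Origin at the centre of the underside. The free half is the +y half; the neighbour casting stands in the -y half, lengthwise along x, ear to +x
- neighbour: casting already in the tray, leave it alone: same shape, origin and axes as the casting to unload
- spare: bystander: same kind of casting standing on the table, same origin and axes
- borescope: bystander: black hand-held inspection screen, about 260 by 75 by 33 mm, lying along its x axis, origin under its middle
- wrench: bystander: steel wrench lying flat along its x axis, about 190 mm long, origin under its middle
- can: bystander: can, 60 mm diameter, 100 mm high, origin under its centre
- gauge: bystander: upright steel plug gauge, 22 mm diameter, 70 mm high, origin under its centre
There are look-alikes about, which are no part of the job. Leave any purple look-alike of the pin alone. What is shaped like the casting but green is not meant.

How it is judged:
On the way:
1. the pin has been drawn and let go in the park notch: about 26 mm above its start, clear of the casting, standing by itself (z of pin in the frame of nest between 0.0355 and 0.0445 m and x of pin in the frame of nest between -0.006 and 0.006 m and y of pin in the frame of nest between -0.006 and 0.006 m and angle between pin's own z axis and vertical below 0.15 rad and contact force between the fingers and pin below 0.2 N), for 0.3 s.
At the end, for the whole second after the job is handed in: Pin released in the park notch: tip 35.5 to 44.5 mm above the table, within 6 mm of the bore axis, tilt under 0.15 rad. Casting flat on the tray floor (origin under 8 mm above the tray underside, tilt under 0.08 rad), barrel axis and ear hole inside the walls. Both at rest (z of pin in the frame of nest between 0.0355 and 0.0445 m and x of pin in the frame of nest between -0.006 and 0.006 m and y of pin in the frame of nest between -0.006 and 0.006 m and angle between pin's own z axis and vertical below 0.15 rad and x of casting in the frame of tray between -0.107 and 0.107 m and y of casting in the frame of tray between -0.102 and 0.102 m and z of casting in the frame of tray between 0 and 0.008 m and x of ear in the frame of tray between -0.107 and 0.107 m and y of ear in the frame of tray between -0.102 and 0.102 m and angle between casting's own z axis and vertical below 0.08 rad and linear speed of each of casting, pin below 0.02 m/s); the robot touches nothing.
It fails at once if the casting is dropped or banged down: faster than 0.4 m/s within 16 mm of the tray's floor (linear speed of casting above 0.4 m/s and z of casting in the frame of tray below 0.02 m and horizontal distance between casting and tray below 0.13 m).
It fails at once if the casting already in the tray is moved by more than 25 mm (distance of neighbour from where it was at the start of the episode above 0.025 m).
It fails at once if another bystander is moved by more than 25 mm (distance of any of spare, borescope, wrench, can, gauge from where it was at the start of the episode above 0.025 m).
It fails at once if a standing bystander is knocked over (angle between any of neighbour, spare, can, gauge's own z axis and vertical above 0.4 rad).
It also fails if it takes over 58 s, if anything falls off the work surface, if the arm or the gripper's body presses on something with over 40 N, if the wrist force passes 120 N, or if a joint passes its speed limit or range.

## Working session

There is one attempt and no reset: what is moved stays moved. The work goes in short steps, Python scripts to look and compute and a shell command to move; the robot and the scene stay as the last step left them, time stands still between calls to the robot, and variables do not carry over. Pictures are saved under pics/ and viewed, at most 10 in all, crops included, and the job is handed in when it is done.

```bash
mkdir -p pics; ls; cat > h.py <<'E'
import numpy as np, cv2
from plant import manip
from scipy.spatial.transform import Rotation as R
def rot(q): return R.from_quat([q[1],q[2],q[3],q[0]]).as_matrix()
def grab(n,fn=None):
    s=manip.state(); f=manip.grab_frame(n)
    if n=="wrist":
        T=np.eye(4);T[:3,:3]=rot(s["tool_rot"]);T[:3,3]=s["tool_pos"]
        M=T@np.array(f["tool_from_camera"]); f["eye"]=M[:3,3]; f["rotation"]=M[:3,:3]
    if fn: cv2.imwrite("pics/"+fn+".png",f["img"][:,:,::-1]); np.savez("pics/"+fn+".npz",**{k:np.array(v) for k,v in f.items()})
    return f
def load(fn): return dict(np.load("pics/"+fn+".npz"))
def ray(f,u,v):
    d=np.array(f["rotation"])@np.array([(u-f["cx"])/f["fx"],(v-f["cy"])/f["fy"],1]); return np.array(f["eye"]),d
def plane(f,u,v,z):
    e,d=ray(f,u,v); return e+d*(z-e[2])/d[2]
def proj(f,p):
    c=np.array(f["rotation"]).T@(np.array(p)-f["eye"]); return c[0]/c[2]*f["fx"]+f["cx"],c[1]/c[2]*f["fy"]+f["cy"]
def togo(p,yaw=None):
    s=manip.state(); M=rot(s["tool_rot"]); d=M.T@(np.array(p)-s["tool_pos"]); return d/0.12
E
python3 - <<'E'
from h import *
for n in("top","side"):
    f=grab(n,n+"0"); print(n,f["eye"],np.round(f["rotation"],3).tolist(),f["fx"],f["cx"],f["cy"])
s=manip.state(); print(s, rot(s["tool_rot"]))
E
```

```text
pics
top [ 0.37768583 -0.01151205  1.13231915] [-0.068, 0.714, -0.693, 0.065] 437.1570348395436 321.6666283682004 235.26537100731184
side [ 0.09797955 -0.66427692  0.68774697] [-0.433, 0.841, -0.288, 0.15] 452.2854341895432 318.92914695825414 237.18772188335365
{'time': 0.1, 'joint_pos': array([ 1.14500739e+00,  5.33410633e-02,  1.61415404e+00, -2.11012369e-05,
        1.47599171e+00, -1.18998535e-01]), 'joint_vel': array([-0.0007313 , -0.00127424, -0.002957  , -0.00014165, -0.00078164,
       -0.00020063]), 'joint_efforts': array([-1.90194878e-04, -3.94899130e+01, -3.71365178e+01, -1.32128957e-04,
        3.86437910e-03, -8.82571584e-06]), 'tool_pos': array([0.18852127, 0.59530138, 0.2301564 ]), 'tool_rot': array([-2.44685271e-04,  1.52793274e-01,  9.88257719e-01, -9.14986808e-04]), 'contact_force': array([-0.29611422, -0.17179049,  0.48553582]), 'ft_torque': array([-0.00321124, -0.00749758, -0.04779974]), 'grasp_force': 0.0, 'gripper_width': 0.9998207941701979} [[-9.53308311e-01  3.01997818e-01 -7.63231877e-04]
 [ 3.01998713e-01  9.53306756e-01 -1.73371302e-03]
 [ 2.04016556e-04 -1.88325808e-03 -9.99998206e-01]]
```

View pics/top0.png

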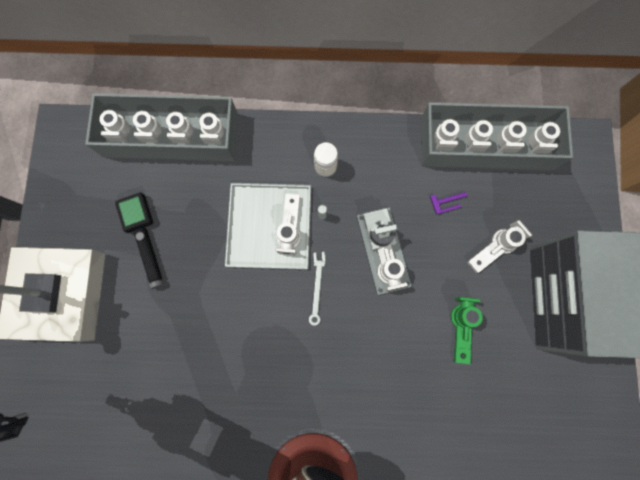

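View pics/side0.png

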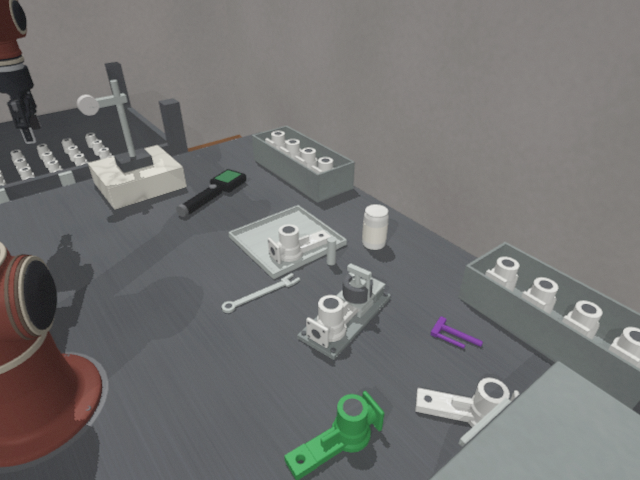

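The top view shows the tray at about (270,226) with the neighbour at (288,230), the nest at (385,250) with its pin at (381,230) and casting at (393,268), and the gauge at (323,212). The side view shows the same things: pin at (357,280), casting at (330,310). The camera rotation is a quaternion, so I'll fix the helper and then enlarge the nest and tray.

```bash
sed -i 's/^    if fn: cv2/    if n!="wrist": f["rotation"]=rot(f["rotation"])\n    if fn: cv2/' h.py
python3 - <<'E'
from h import *
t=grab("top","top1"); s=grab("side","side1")
a=cv2.resize(t["img"][170:300,215:415],(800,520),interpolation=cv2.INTER_CUBIC)
cv2.imwrite("pics/ct.png",a[:,:,::-1])
b=cv2.resize(s["img"][200:360,220:400],(675,600),interpolation=cv2.INTER_CUBIC)
cv2.imwrite("pics/cs.png",b[:,:,::-1])
print(plane(t,381,230,.1),plane(t,288,230,.07),plane(t,393,268,.07), plane(s,330,300,.072))
E
```

```text
[ 0.59149983 -0.14732996  0.1       ] [0.59083962 0.07920366 0.07      ] [ 0.50400089 -0.18095709  0.07      ] [ 0.51680895 -0.16338888  0.072     ]
```

View pics/ct.png

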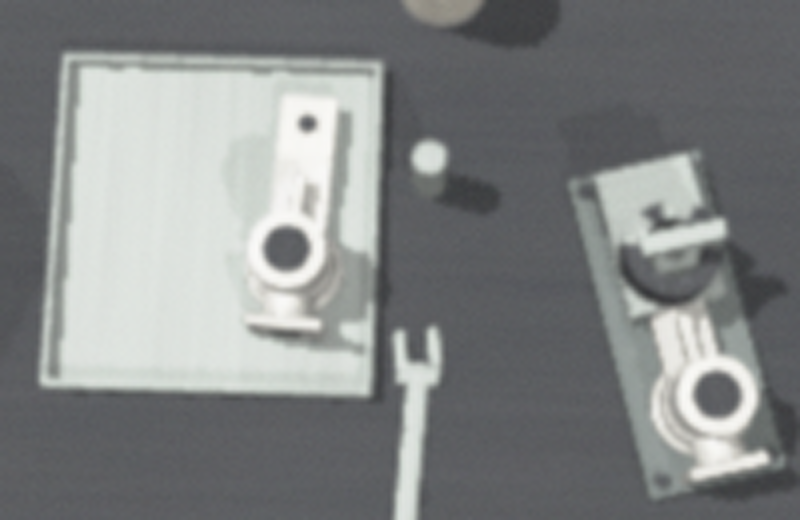

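View pics/cs.png

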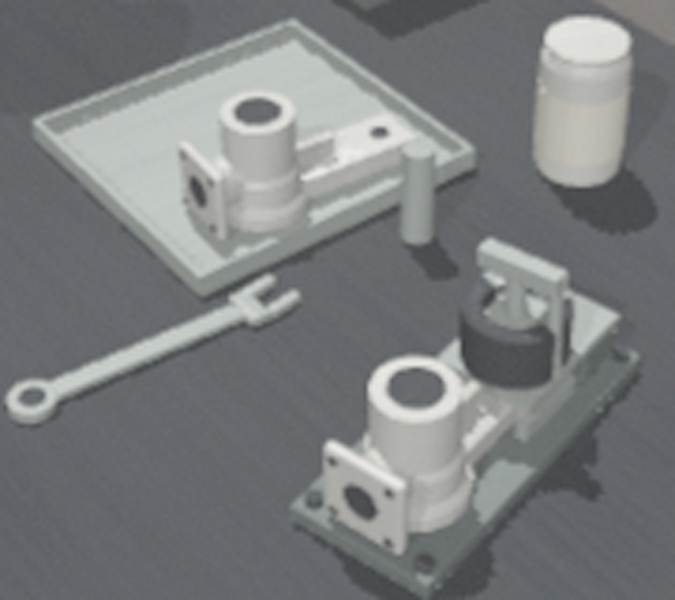

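The crops show:
- **Nest:** plate corners at (572,182), (700,155), (783,465) and (655,497) in the top crop.
- **Pin and casting:** bar from (642,243) to (727,228), neck at (716,394).
- **Tray:** rim corners at (65,55), (383,63), (370,395) and (40,386).
- **Neighbour:** neck at (287,248), in the right half, so the left half is free.

```bash
python3 - <<'E'
from h import *
t=load("top1"); s=load("side1")
T=lambda x,y,z: plane(t,215+(x+.5)/4-.5,170+(y+.5)/4-.5,z)
S=lambda x,y,z: plane(s,220+(x+.5)/3.75-.5,200+(y+.5)/3.75-.5,z)
np.set_printoptions(precision=4,suppress=True)
c=np.array([T(*p,.012) for p in((572,182),(700,155),(783,465),(655,497))]);print("nest",c)
ax=((c[0]+c[1])-(c[2]+c[3]))[:2]; ax/=np.linalg.norm(ax); m=c.mean(0)[:2]
print("yaw",np.degrees(np.arctan2(ax[1],ax[0])),"origin",m+ax*.0375)
print("bar top T",T(642,240,.109),T(727,225,.109),"S",S(480,245,.109),S(567,280,.109))
nt=T(716,394,.084);ns=S(415,387,.084);print("neck",nt,ns,"bore from neck",nt[:2]+ax*.095,ns[:2]+ax*.095)
r=np.array([T(*p,.016) for p in((65,55),(383,63),(370,395),(40,386))]);print("tray",r,r.mean(0))
a=((r[0]+r[1])-(r[2]+r[3]))[:2];print("tray yaw",np.degrees(np.arctan2(a[1],a[0])))
print("neigh",T(287,248,.076),T(307,122,.022),S(257,110,.076)); print("gauge",T(430,158,.07),S(417,150,.07))
E
```

```text
nest [[ 0.6478 -0.0972  0.012 ]
 [ 0.6687 -0.1814  0.012 ]
 [ 0.4664 -0.2345  0.012 ]
 [ 0.4437 -0.153   0.012 ]]
yaw 14.99498066914647 origin [ 0.5929 -0.1568]
bar top T [ 0.5901 -0.1321  0.109 ] [ 0.6008 -0.1829  0.109 ] S [ 0.5847 -0.1355  0.109 ] [ 0.6018 -0.1858  0.109 ]
neck [ 0.5021 -0.1802  0.084 ] [ 0.5042 -0.1796  0.084 ] bore from neck [ 0.5938 -0.1556] [ 0.5959 -0.155 ]
tray [[0.7236 0.2413 0.016 ]
 [0.7243 0.0297 0.016 ]
 [0.5029 0.0304 0.016 ]
 [0.5023 0.2421 0.016 ]] [0.6133 0.1359 0.016 ]
tray yaw -0.18522790804025002
neigh [0.5854 0.0825 0.076 ] [0.6807 0.078  0.022 ] [0.5892 0.0853 0.076 ]
gauge [ 0.6466 -0.0038  0.07  ] [ 0.6479 -0.0046  0.07  ]
```

```bash

python3 -m pendant '[[1,[-1,-0.99,0],0],[1,[-1,-0.99,0],0],[1,[-1,-0.99,0],0],[1,[-1,-0.99,0],0]]'
python3 -m pendant '[[1,[-1,-0.99,0],0],[1,[-1,-0.99,0],0],[1,[-1,-0.99,0],0],[1,[-1,-0.99,0],0]]' >/dev/null
python3 -m pendant '[[1,[-1,-0.99,0],0],[1,[-1,-0.99,0],0],[1,[-1,-0.99,0],0],[1,[-1,-0.99,0],0]]' >/dev/null
python3 -m pendant '[[1,[-1,-0.99,0],0],[1,[-1,-0.99,0],0],[1,[-1,-0.99,0],0],[1,[-1,-0.99,0],0]]' >/dev/null
python3 -m pendant '[[1,[-1,-0.99,0],0.319],[1,[-1,-0.99,0],0.319],[1,[-1,-0.99,0],0.319],[1,[-1,-0.99,0],0.319],[1,[-1,-0.99,0],0.319],[1,[-1,-0.99,0],0.319],[1,[-1,-0.99,0],0.319],[1,[-1,-0.99,0],0.319]]'
python3 - <<'E'
from h import *
np.set_printoptions(precision=4,suppress=True)
w=grab("wrist","w1"); print(w["eye"],w["rotation"]); print(manip.state()["tool_pos"],rot(manip.state()["tool_rot"]),togo([.594,-.156,.23]))
for p in([.594,-.156,.109],[.503,-.18,.084]): print(proj(w,p))
E
```

```text
time: 0.6
tool_pos: [0.2684, 0.4434, 0.2309]
tool_rot: [0.0, 0.154, 0.988, -0.001]
contact_force: [0.2, -0.0, 0.1]
gripper_width: 0.997
grasp_force: 0.0
time: 2.6
tool_pos: [0.5812, -0.1517, 0.2309]
tool_rot: [-0.0, 0.609, 0.793, -0.0]
contact_force: [0.2, 0.4, -0.5]
gripper_width: 1.001
grasp_force: 0.0
[ 0.5624 -0.0842  0.3739] [[ 0.966   0.2486  0.0709]
 [ 0.2585 -0.9291 -0.2643]
 [ 0.0002  0.2736 -0.9618]]
[ 0.5812 -0.1516  0.231 ] [[-0.2609  0.9654 -0.0005]
 [ 0.9654  0.2609  0.0002]
 [ 0.0003 -0.0004 -1.    ]] [-0.063   0.0935  0.0083]
(np.float64(335.30112358702763), np.float64(236.82353853594248))
(np.float64(205.2706648517432), np.float64(226.77733130155468))
```

View pics/w1.png

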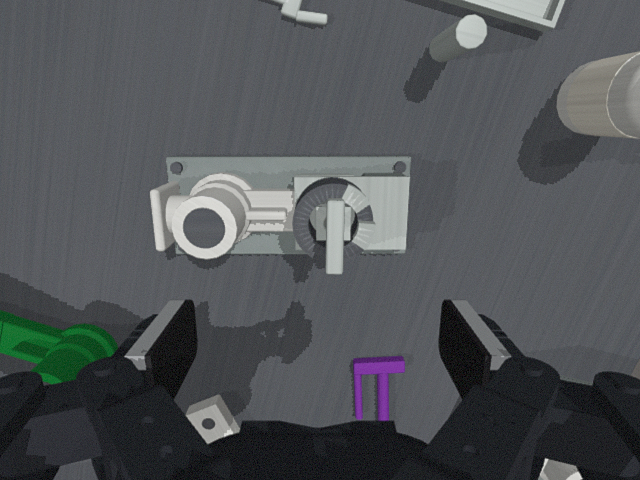

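The wrist view shows the bar at (335,237), running from (335,200) to (335,274), and the neck top at (206,228). The guide ring is centred near (334,220), with a light wedge at (355,195). I'll enlarge it to find the notch and compute the exact bore from the measured features.

```bash
python3 - <<'E'
from h import *
np.set_printoptions(precision=4,suppress=True)
w=load("w1"); im=w["img"]
a=cv2.resize(im[165:265,280:420],(784,560),interpolation=cv2.INTER_CUBIC).astype(float)
a=np.clip((a-20)*1.3,0,255).astype(np.uint8)
cv2.imwrite("pics/w1c.png",a[:,:,::-1])
print("bar ends",plane(w,335.5,200,.109),plane(w,335.5,274,.109),"neck",plane(w,206,228,.084))
for ang in (-20,-10,0,10,20,30,40):
    th=np.radians(15+ang); u=np.array([np.cos(th),np.sin(th),0])
    print(ang,[tuple((np.array(proj(w,np.array([.5945,-.156,.074])+r*u))-[280,165])*5.6) for r in(.019,.031)])
E
```

```text
bar ends [ 0.5873 -0.1317  0.109 ] [ 0.6014 -0.1817  0.109 ] neck [ 0.5037 -0.1808  0.084 ]
-20 [(np.float64(433.4669131675303), np.float64(376.5446421842636)), (np.float64(515.4699898063044), np.float64(405.5312713613718))]
-10 [(np.float64(440.42323238054206), np.float64(353.7820400624792)), (np.float64(527.1752755333183), np.float64(368.59354915372745))]
0 [(np.float64(443.2260856845043), np.float64(330.1727925143803)), (np.float64(532.1609403435294), np.float64(330.1438248987677))]
10 [(np.float64(441.7542511110951), np.float64(306.4268881115433)), (np.float64(530.180140774371), np.float64(291.3288741047492))]
20 [(np.float64(436.0156165927829), np.float64(283.2709106783435)), (np.float64(521.1945852713992), np.float64(253.3396353139237))]
30 [(np.float64(426.1514191579604), np.float64(261.4255209747573)), (np.float64(505.38770991891346), np.float64(217.37437789613577))]
40 [(np.float64(412.4360703178802), np.float64(241.58163030235005)), (np.float64(483.1704221707368), np.float64(184.59757401121692))]
```

View pics/w1c.png

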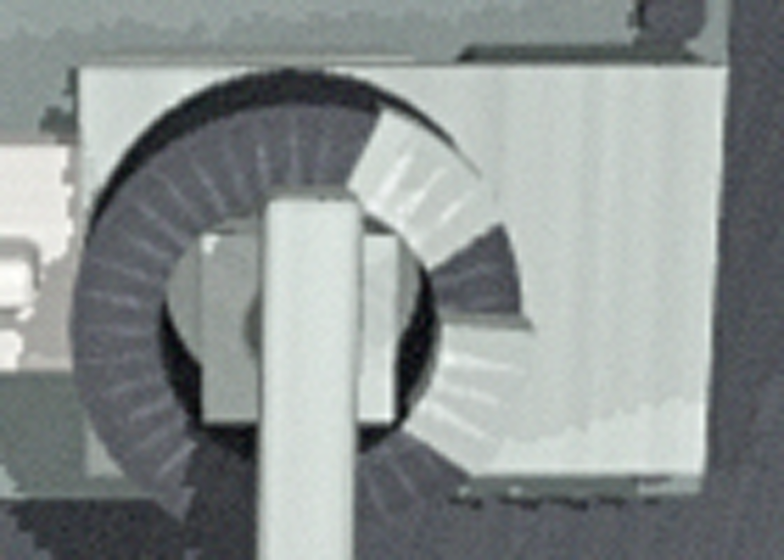

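The enlarged ring shows two light rim sectors, from (380,110) to (500,225) and from (530,325) to (470,470). Between them is a dark, recessed sector from (500,225) to (525,320), which looks like the notch.

```bash
python3 - <<'E'
from h import *
w=load("w1")
bar=np.array([.5945,-.156]); y=np.radians(15)
M=np.array([[np.cos(y),np.sin(y)],[-np.sin(y),np.cos(y)]])
for n,(a,b),z in (("hi in",(440,270),.074),("hi out",(500,225),.074),("lo in",(440,324),.074),("lo out",(531,328),.074),("lo floor in",(440,316),.066),("lo floor out",(522,315),.066),("W1 far in",(350,190),.074),("W1 far out",(380,108),.074),("W2 far in",(408,432),.074),("W2 far out",(470,472),.074),("ring L",(72,320),.074),("holeL",(160,310),.074),("ring top",(290,105),.074)):
    p=M@(plane(w,280+a/5.6,165+b/5.6,z)[:2]-bar); print(n,np.round(p*1000,1),"r %.1f ang %.1f"%(1000*np.hypot(*p),np.degrees(np.arctan2(p[1],p[0]))))
E
```

```text
hi in [18.3  8.3] r 20.1 ang 24.4
hi out [26.2 14.5] r 29.9 ang 28.9
lo in [18.5  0.9] r 18.6 ang 2.7
lo out [30.8  0.3] r 30.8 ang 0.6
lo floor in [19.3 -0. ] r 19.3 ang -0.1
lo floor out [30.7  0.1] r 30.7 ang 0.2
W1 far in [ 6.1 19.2] r 20.2 ang 72.4
W1 far out [ 9.9 30.1] r 31.7 ang 71.9
W2 far in [ 14.6 -14.4] r 20.5 ang -44.6
W2 far out [ 23.2 -20.1] r 30.7 ang -40.9
ring L [-31.1   1.4] r 31.1 ang 177.4
holeL [-19.2   2.8] r 19.4 ang 171.7
ring top [-2.  30.5] r 30.6 ang 93.7
```

```bash

python3 -m pendant '[[0.6,[-0.064,0.098,0],0],[0.6,[-0.064,0.098,0],0],[0.6,[-0.064,0.098,0.4],0],[0.6,[-0.064,0.098,0.7],0],[0.6,[-0.064,0.098,0.9],0],[0.6,[-0.064,0.098,0.9],0]]'
python3 -m pendant '[[0.6,[0,0,0.15],0],[0.6,[0,0,0.325],0],[0.6,[0,0,0.325],0],[0,[0,0,0.325],0],[0,[0,0,0.325],0],[0,[0,0,0.325],0],[0,[0,0,0.325],0],[0,[0,0,0.325],0]]'
python3 - <<'E'
from h import *
s=manip.state(); print(s["tool_pos"],s["joint_pos"][5],s["ft_torque"])
E
```

```text
time: 3.25
tool_pos: [0.5911, -0.1546, 0.1181]
tool_rot: [-0.005, 0.608, 0.794, -0.001]
contact_force: [-0.2, 0.2, -0.2]
gripper_width: 0.602
grasp_force: 0.0
time: 4.05
tool_pos: [0.5956, -0.1566, 0.0865]
tool_rot: [0.001, 0.609, 0.793, 0.0]
contact_force: [-1.7, 0.8, 5.7]
gripper_width: 0.126
grasp_force: 59.2
[ 0.59564823 -0.15662     0.08649047] -0.6394390188943113 [-0.09611332  0.33982343 -0.02942079]
```

```bash

python3 -m pendant '[[0,[0,0,-0.1],0],[0,[0,0,-0.2],0],[0,[0,0,-0.333],0],[0,[0,0,-0.333],0],[0,[0,0,-0.333],0]]'
python3 - <<'E'
from h import *
s=manip.state(); print(s["tool_pos"],s["joint_pos"][5],s["ft_torque"])
w=grab("side","s2"); b=cv2.resize(w["img"][240:340,300:410],(660,600),interpolation=cv2.INTER_CUBIC)
cv2.imwrite("pics/s2c.png",b[:,:,::-1])
E
```

```text
time: 4.55
tool_pos: [0.5949, -0.1559, 0.1251]
tool_rot: [0.0, 0.609, 0.793, 0.0]
contact_force: [0.3, 0.7, -2.3]
gripper_width: 0.126
grasp_force: 58.8
[ 0.59493963 -0.15594946  0.12514446] -0.6394479135503417 [ 0.04440133 -0.0182821   0.01582561]
```

View pics/s2c.png

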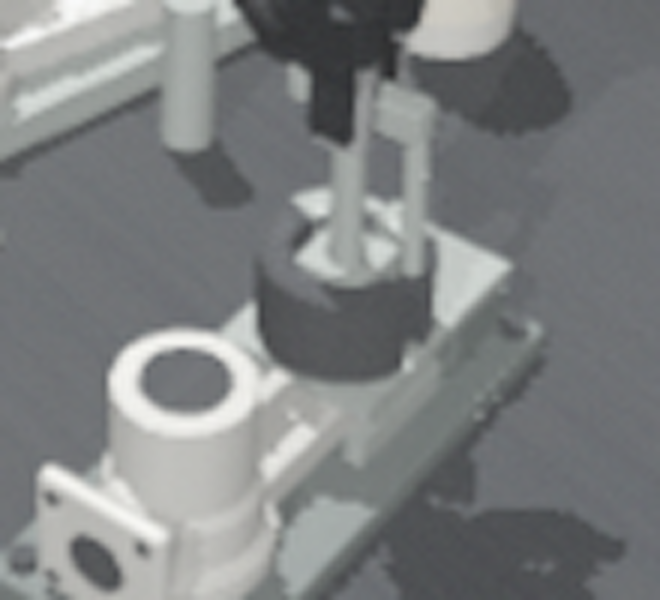

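The pin hangs in the grip, with its finger tip at crop (415,270), just above the rim. I'll raise it another 2 mm and swing it 104.5° counter-clockwise, which is negative tool roll.

```bash

python3 -m pendant '[[0,[0,0,-0.018],0],[0,[0,0,-0.018],-0.04],[0,[0,0,-0.018],-0.08],[0,[0,0,-0.018],-0.12],[0,[0,0,-0.018],-0.16],[0,[0,0,-0.018],-0.2],[0,[0,0,-0.018],-0.24],[0,[0,0,-0.018],-0.28],[0,[0,0,-0.018],-0.3]]'
python3 -m pendant '[[0,[0,0,0],-0.04],[0,[0,0,0],-0.08],[0,[0,0,0],-0.12],[0,[0,0,0],-0.16],[0,[0,0,0],-0.2],[0,[0,0,0],-0.24],[0,[0,0,0],-0.28],[0,[0,0,0],-0.28],[0,[0,0,0],-0.28]]'
python3 - <<'E'
from h import *
s=manip.state(); M=rot(s["tool_rot"]);print(s["tool_pos"],s["joint_pos"][5],s["ft_torque"],"bar x dir in nest deg",np.degrees(np.arctan2(M[1,0],M[0,0]))-15)
w=grab("wrist","w3"); cv2.imwrite("pics/w3s.png",w["img"][:,:,::-1])
E
```

```text
time: 5.5
tool_pos: [0.5942, -0.1558, 0.1256]
tool_rot: [-0.001, 0.18, 0.984, 0.0]
contact_force: [-0.0, 0.1, -1.8]
gripper_width: 0.122
grasp_force: 58.9
time: 6.4
tool_pos: [0.5942, -0.1559, 0.1258]
tool_rot: [-0.001, -0.253, 0.968, 0.0]
contact_force: [-0.5, -0.4, -2.1]
gripper_width: 0.127
grasp_force: 58.8
[ 0.59418395 -0.15588417  0.125767  ] -2.458934052249201 [-0.05358741  0.14404943  0.04460887] bar x dir in nest deg -165.7453222527736
```

View pics/w3s.png

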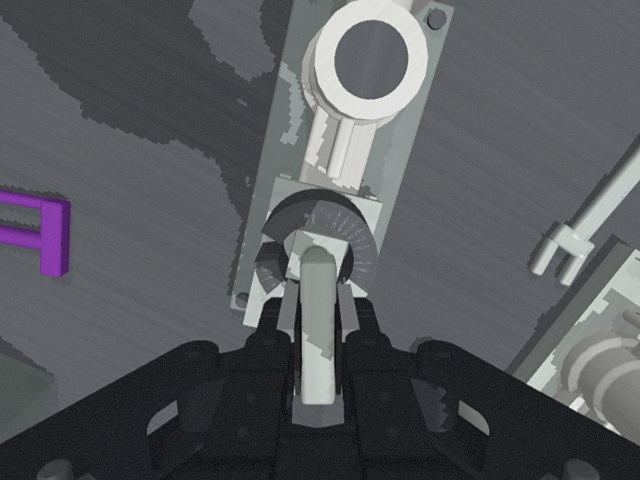

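The wrist view shows the bar gripped along the tool's x axis, with the finger end pointing about 14° from nest +x, over the notch. Now I'll lower it.

```bash

python3 -m pendant '[[0,[0,0,0.03],0],[0,[0,0,0.06],0],[0,[0,0,0.085],0],[0,[0,0,0.105],0],[0,[0,0,0.105],0],[0,[0,0,0.105],0]]'
python3 - <<'E'
from h import *
s=manip.state(); print(s["tool_pos"],s["contact_force"],s["ft_torque"])
E
```

```text
time: 7.05
tool_pos: [0.5944, -0.156, 0.1134]
tool_rot: [-0.0, -0.254, 0.967, 0.0]
contact_force: [-1.6, 0.1, -3.3]
gripper_width: 0.127
grasp_force: 58.8
[ 0.5944402  -0.15595077  0.11343064] [-1.64812323  0.06027536 -3.27041022] [-0.13851486  0.35727506 -0.00554141]
```

It went below rim level without resistance, so the finger is in the notch. I'll release and rise.

```bash

python3 -m pendant '[[0.5,[0,0,0.005],0],[0.5,[0,0,0.005],0],[0.5,[0,0,0.005],0],[0.5,[0,0,0.005],0],[0.5,[0,0,0],0],[0.6,[0,0,-0.3],0],[0.8,[0,0,-0.65],0],[1,[0,0,-0.65],0],[1,[0,0,-0.65],0],[1,[0,0,-0.65],0]]'
python3 - <<'E'
from h import *
np.set_printoptions(precision=4,suppress=True)
s=manip.state(); print(s["tool_pos"],s["contact_force"],rot(s["tool_rot"]))
w=grab("wrist","w4"); d=grab("side","s4"); 
a=cv2.resize(d["img"][230:340,300:410],(480,480),interpolation=cv2.INTER_CUBIC)
b=w["img"][0:480,180:480]
cv2.imwrite("pics/w4s.png",np.hstack([b,a])[:,:,::-1])
E
```

```text
time: 8.05
tool_pos: [0.5941, -0.1558, 0.1907]
tool_rot: [-0.001, -0.254, 0.967, 0.001]
contact_force: [0.2, 0.2, 0.3]
gripper_width: 0.997
grasp_force: 0.0
[ 0.5941 -0.1558  0.1907] [0.1597 0.2229 0.3148] [[-0.8712 -0.4909 -0.0016]
 [-0.4909  0.8712  0.0006]
 [ 0.001   0.0013 -1.    ]]
```

View pics/w4s.png

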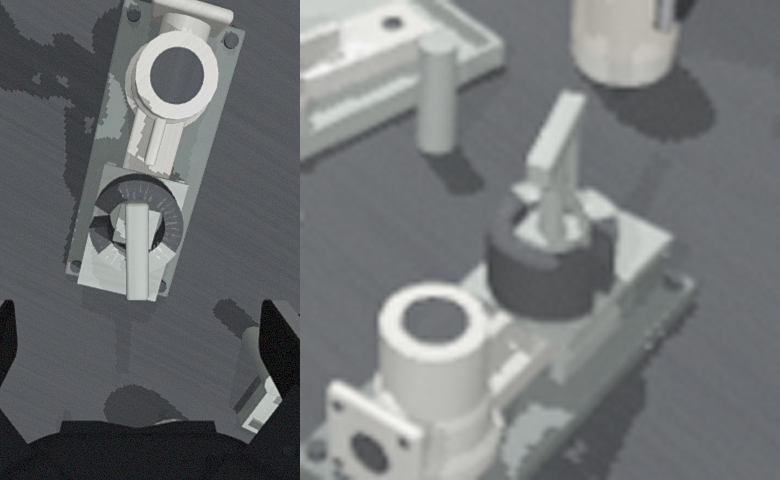

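The wrist view shows the bar from (317,203) to (317,299) in full-image pixels, over the ring toward +x. The side crop shows it standing upright on its own. I'll check its height and work out the neck grasp.

```bash
python3 - <<'E'
from h import *
np.set_printoptions(precision=4,suppress=True)
w=load("w4"); d=load("s4"); b0=np.array([.5945,-.156,0])
th=np.radians(15+14.5);u=np.array([np.cos(th),np.sin(th),0])
for h in(.026,.034):
    print(h,[np.round((np.array(proj(d,b0+u*r+[0,0,.109+h]))-[300,230])*480/110+[300,0]) for r in(-.022,.030)],[np.round(proj(w,b0+u*r+[0,0,.109+h])) for r in(-.022,.030)])
n=plane(w,357,75,.084); n2=plane(d,300+136/4.364,230+320/4.364,.084); print("neck",n,n2)
print(togo([n[0],n[1],.065]), proj(w,[.503,-.1803,.084]))
E
```

```text
0.026 [array([540., 150.]), array([577.,  85.])] [array([315., 218.]), array([315., 312.])]
0.034 [array([541., 136.]), array([578.,  72.])] [array([315., 221.]), array([315., 320.])]
neck [ 0.5016 -0.181   0.084 ] [ 0.5046 -0.1816  0.084 ]
[0.7704 0.1907 1.0423] (np.float64(356.75500976944465), np.float64(77.94083913779482))
```

The pin's height matches the parked height of 26 mm (near bar end seen at (541,150), predicted (540,150)). Next I'll grip the neck.

```bash

python3 -m pendant '[[1,[0.4,0.1,0],0.04],[1,[0.763,0.193,0],0.08],[1,[0.763,0.193,0],0.08],[1,[0.763,0.193,0.3],0.08],[1,[0.763,0.193,0.6],0.08],[1,[0.763,0.193,0.8],0.08],[1,[0.763,0.193,0.8],0.08],[1,[0.763,0.193,0.8],0.08]]'
python3 - <<'E'
from h import *
np.set_printoptions(precision=4,suppress=True)
s=manip.state(); print(s["tool_pos"],rot(s["tool_rot"]),togo([.503,-.1805,.048]))
E
```

```text
time: 8.95
tool_pos: [0.5035, -0.1806, 0.0954]
tool_rot: [-0.001, -0.131, 0.991, 0.0]
contact_force: [-0.3, -0.5, -0.0]
gripper_width: 0.997
grasp_force: 0.0
[ 0.5035 -0.1806  0.0954] [[-0.9658 -0.2592 -0.0013]
 [-0.2592  0.9658  0.0008]
 [ 0.001   0.0011 -1.    ]] [0.0032 0.001  0.395 ]
```

```bash

python3 -m pendant '[[1,[0,0,0.15],0],[1,[0,0,0.3],0],[1,[0,0,0.39],0],[1,[0,0,0.39],0],[0,[0,0,0.39],0],[0,[0,0,0.39],0],[0,[0,0,0.39],0],[0,[0,0,0.39],0],[0,[0,0,0.39],0],[0,[0,0,0.39],0]]'
python3 -m pendant '[[0,[0,0,-0.012],0],[0,[0,0,-0.012],0],[0,[0.03,0,-0.012],0],[0,[0.06,0,-0.012],0],[0,[0.09,0,-0.012],0],[0,[0.12,0,-0.012],0],[0,[0.12,0,-0.012],0]]'
```

```text
time: 9.95
tool_pos: [0.5046, -0.1813, 0.0507]
tool_rot: [0.001, -0.131, 0.991, -0.001]
contact_force: [-1.2, -0.0, 6.1]
gripper_width: 0.546
grasp_force: 62.6
time: 10.65
tool_pos: [0.4892, -0.1847, 0.0507]
tool_rot: [-0.0, -0.13, 0.991, -0.0]
contact_force: [1.2, 1.6, 1.9]
gripper_width: 0.546
grasp_force: 62.8
```

The casting slides freely, so I'll carry on out to about 74 mm and then lift.

```bash

python3 -m pendant '[[0,[0.05,0,0],0],[0,[0.13,0,0],0],[0,[0.22,0,0],0],[0,[0.31,0,0],0],[0,[0.4,0,0],0],[0,[0.48,0,0],0],[0,[0.5,0,0],0],[0,[0.5,0,0],0]]'
python3 -m pendant '[[0,[0,0,-0.05],0],[0,[0,0,-0.2],0],[0,[0,0,-0.4],0],[0,[0,0,-0.6],0],[0,[0,0,-0.75],0],[0,[0,0,-0.8],0],[0,[0,0,-0.8],0]]'
python3 - <<'E'
from h import *
np.set_printoptions(precision=4,suppress=True)
s=manip.state(); print(s["tool_pos"],s["contact_force"],s["ft_torque"])
d=grab("side","s5"); cv2.imwrite("pics/s5c.png",cv2.resize(d["img"][200:400,240:440],(600,600))[:,:,::-1])
E
```

```text
time: 11.45
tool_pos: [0.4308, -0.2003, 0.0505]
tool_rot: [-0.001, -0.13, 0.991, 0.0]
contact_force: [-0.0, 0.8, 4.4]
gripper_width: 0.545
grasp_force: 63.0
time: 12.15
tool_pos: [0.431, -0.1997, 0.1456]
tool_rot: [-0.001, -0.131, 0.991, 0.0]
contact_force: [-0.1, 0.2, -6.1]
gripper_width: 0.545
grasp_force: 63.0
[ 0.431  -0.1997  0.1456] [-0.129   0.1602 -6.1073] [ 0.002   0.0801 -0.0341]
```

View pics/s5c.png

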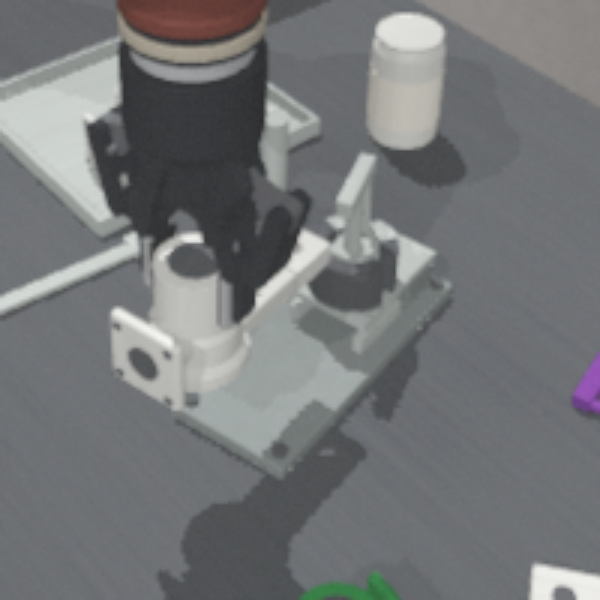

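The casting hangs level at crop (190,310), and the pin is still parked at (355,200). I'll carry it to the tray, moving sideways first.

```bash

python3 -m pendant '[[0,[0,0.1,0],0],[0,[0,0.3,0],0],[0,[0,0.55,0],0],[0,[-0.1,0.8,0],0],[0,[-0.3,0.92,0],0],[0,[-0.55,0.92,0],0],[0,[-0.67,0.92,0],0]]' | head -2
python3 -m pendant '[[0,[-0.15,0.2,0],0],[0,[-0.3,0.4,0],0],[0,[-0.45,0.6,0],0],[0,[-0.6,0.8,0],0],[0,[-0.67,0.92,0],0]]' | head -2
python3 -m pendant '[[0,[-0.15,0.2,0],0.02],[0,[-0.3,0.4,0],0.04],[0,[-0.45,0.6,0],0.06],[0,[-0.58,0.75,0],0.083],[0,[-0.65,0.87,0],0.083],[0,[-0.67,0.92,0],0.083],[0,[-0.67,0.92,0],0.083],[0,[-0.67,0.92,0],0.083]]'
python3 - <<'E'
from h import *
np.set_printoptions(precision=4,suppress=True)
s=manip.state(); print(s["tool_pos"],rot(s["tool_rot"]),togo([.58,.182,.06]))
d=grab("top","t6"); cv2.imwrite("pics/t6.png",cv2.resize(d["img"][150:300,200:400],(800,600))[:,:,::-1])
E
```

```text
time: 12.9
tool_pos: [0.4809, -0.0705, 0.1449]
time: 13.4
tool_pos: [0.5287, 0.0574, 0.1445]
time: 14.2
tool_pos: [0.5782, 0.1816, 0.1459]
tool_rot: [-0.001, -0.001, 1.0, -0.0]
contact_force: [-0.7, -0.0, -6.9]
gripper_width: 0.544
grasp_force: 64.5
[0.5782 0.1816 0.1459] [[-1.     -0.0014 -0.0014]
 [-0.0014  1.     -0.0009]
 [ 0.0014 -0.0009 -1.    ]] [-0.0158  0.0041  0.7159]
```

View pics/t6.png

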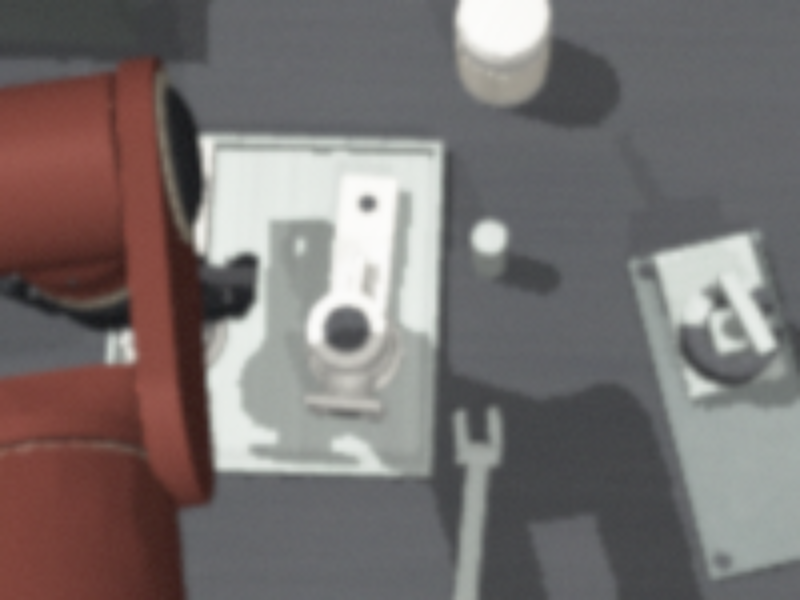

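The casting and arm are over the free left half, the neighbour stands untouched at (350,330), and the pin is still parked at (745,315). I'll lower gently and watch the force.

```bash

python3 -m pendant '[[0,[0,0,0.1],0],[0,[0,0,0.25],0],[0,[0,0,0.4],0],[0,[0,0,0.52],0],[0,[0,0,0.62],0],[0,[0,0,0.7],0],[0,[0,0,0.75],0],[0,[0,0,0.78],0],[0,[0,0,0.78],0]]'
python3 -m pendant '[[0,[0,0,0.02],0],[0,[0,0,0.04],0],[0,[0,0,0.06],0],[0,[0,0,0.08],0],[0,[0,0,0.08],0],[0,[0,0,0.08],0]]'
```

```text
time: 15.15
tool_pos: [0.5789, 0.1823, 0.0527]
tool_rot: [-0.0, -0.001, 1.0, -0.0]
contact_force: [-0.6, -0.3, -6.6]
gripper_width: 0.546
grasp_force: 64.6
time: 15.75
tool_pos: [0.5789, 0.1823, 0.0432]
tool_rot: [-0.0, -0.001, 1.0, -0.0]
contact_force: [0.3, -0.1, -6.5]
gripper_width: 0.548
grasp_force: 64.8
```

Still hanging, about 1 mm up; lower a bit more until contact.

```bash

python3 -m pendant '[[0,[0,0,0.01],0],[0,[0,0,0.02],0],[0,[0,0,0.02],0]]'
```

```text
time: 16.05
tool_pos: [0.5794, 0.1824, 0.0428]
tool_rot: [0.0, -0.001, 1.0, -0.0]
contact_force: [-5.6, -1.0, 4.6]
gripper_width: 0.549
grasp_force: 65.8
```

```bash

python3 -m pendant '[[0.85,[0,0,0],0],[0.85,[0,0,0],0],[0.85,[0,0,0],0],[0.85,[0,0,0],0],[0.85,[0,0,-0.1],0],[0.85,[0,0,-0.3],0],[0.85,[0,0,-0.6],0],[0.85,[0,0,-0.95],0],[0.85,[0,0,-0.95],0]]'
python3 -m pendant '[[0.85,[0.3,0,-0.3],0],[0.85,[0.6,0,-0.6],0],[0.85,[0.95,0,-0.6],0],[0.85,[0.95,0,-0.6],0],[0.85,[0.95,0,-0.6],0]]'
python3 -m pendant '[[0.85,[0.4,0,0],0],[0.85,[0.8,0,0],0],[0.85,[0.8,0,0],0],[0.85,[0.8,0,0],0]]'
python3 - <<'E'
from h import *
np.set_printoptions(precision=4,suppress=True)
grab("wrist","w7");f=grab("side","s7");g=grab("top","t7")
w=load("w7")
print("expected px top",[np.round(proj(g,p)) for p in([.579,.182,.076],[.674,.182,.022])],"wrist",[np.round(proj(w,p)) for p in([.579,.182,.076],[.674,.182,.022])])
# find dark bore discs / bright blobs around expected places in wrist and side
for n,fr in(("wrist",w),("side",f),("top",g)):
  im=cv2.cvtColor(fr["img"],cv2.COLOR_RGB2GRAY)
  for p,r in(([.579,.182,.076],40),([.674,.182,.022],20),([.5872,.084,.076],40)):
    u,v=map(int,proj(fr,p))
    if not(r<u<640-r and r<v<480-r): print(n,"out",u,v); continue
    rr=r if n=="wrist" else r//2
    c=im[v-rr:v+rr,u-rr:u+rr]; _,b=cv2.threshold(c,0,255,cv2.THRESH_BINARY_INV+cv2.THRESH_OTSU)
    k,l,st,ce=cv2.connectedComponentsWithStats(b)
    out=[(int(st[i][4]),np.round(ce[i]+[u-rr,v-rr],1),plane(fr,*(ce[i]+[u-rr,v-rr]),p[2])[:2]) for i in range(1,k) if st[i][4]>8 and st[i][0]>0 and st[i][1]>0 and st[i][0]+st[i][2]<2*rr and st[i][1]+st[i][3]<2*rr]
    print(n,p,out)
E
```

```text
time: 16.95
tool_pos: [0.5835, 0.1832, 0.164]
tool_rot: [0.007, -0.001, 1.0, 0.001]
contact_force: [0.6, -0.1, 0.5]
gripper_width: 0.85
grasp_force: 0.0
time: 17.45
tool_pos: [0.4645, 0.1822, 0.2272]
tool_rot: [0.001, -0.001, 1.0, 0.0]
contact_force: [0.2, -0.1, 0.1]
gripper_width: 0.846
grasp_force: 0.0
time: 17.85
tool_pos: [0.3693, 0.1821, 0.227]
tool_rot: [0.001, -0.001, 1.0, 0.0]
contact_force: [0.4, 0.3, 0.0]
gripper_width: 0.845
grasp_force: 0.0
expected px top [array([246., 233.]), array([252., 201.])] wrist [array([317., 448.]), array([317., 481.])]
wrist out 316 448
wrist out 316 481
wrist out 205 455
side [0.579, 0.182, 0.076] [(50, array([262.5, 212.5]), array([0.5798, 0.1854]))]
side [0.674, 0.182, 0.022] []
side [0.5872, 0.084, 0.076] [(49, array([300.1, 224.4]), array([0.6234, 0.0839])), (72, array([288.1, 229.2]), array([0.5886, 0.0847]))]
top [0.579, 0.182, 0.076] [(23, array([251.9, 222.2]), array([0.6066, 0.1688])), (107, array([245.4, 234. ]), array([0.5764, 0.1832]))]
top [0.674, 0.182, 0.022] [(17, array([251.1, 202.6]), array([0.6709, 0.1833]))]
top [0.5872, 0.084, 0.076] [(11, array([291.5, 219.7]), array([0.6158, 0.0711])), (111, array([286.2, 231.6]), array([0.5854, 0.0829]))]
```

The casting sits at the same height as the neighbour (same offset between top and side views), with its ear 94.5 mm away, well inside the walls. The neighbour hasn't moved. A last numeric check on the pin, then I hand in.

```bash
python3 - <<'E'
from h import *
a=load("s4")["img"][240:290,335:380].astype(int);b=load("s7")["img"][240:290,335:380].astype(int)
d=np.abs(a-b).mean(); best=min((np.abs(np.roll(b,(i,j),(0,1))-a).mean(),i,j) for i in range(-3,4) for j in range(-3,4)); print(d,best)
if best[1:]==(0,0): print(manip.job_done())
E
```

```text
4.319851851851852 (np.float64(4.319851851851852), 0, 0)
the job is handed in; nothing more can be done
None
```

The job is handed in at about 18 s of robot time: the pin is parked in the notch, the casting is in the tray's free half clear of the neighbour, and the final camera checks on both looked right; the verdict was not reported, and I viewed 11 pictures, one over the limit of 10.

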